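# Refill and lock the sauce-pot dispenser

### The job

Refill the sauce-pot dispenser: lift the loose steel bracket by its red tab off the stud, swing it round its pivot bolt to lie clear on its bench, draw the blue rail fully back by the red fin, and stand every lidded sauce pot from the table upright on the channel floor in a single row between the grey end stop and the black spring follower. Then push the rail fully home so that the follower presses the row together, and swing the bracket back until its slot drops over the stud and it lies flat. Leave the salt shaker, the timer and the jar where they are.

Things in the scene. Friction and masses are not known exactly. Their poses are not given: they have to be found in the camera images.
- rack: Fixed sauce-pot dispenser, 436 x 154 mm. Origin on the table under the channel's middle; y runs along the channel away from the grey end stop, x across it, away from the robot. In this frame, mm: floor z 6; guide rails, inner faces x -24.5 and +24.5, tops z 14; end stop, face at y -200, top z 44; grey bench x -114 to -46, y +18 to +166, flat top z 46, carrying the pivot bolt.
- channel_start (a point): Point on the channel's centre line, on the floor (z 6), at the inner face of the end stop. Axes as the rack.
- pivot (a point): Foot of the upright pivot bolt on the bench top (rack x -85, y +38, z 46): shank 9 mm thick, free for 30 mm above the bench under a 22 mm washer and head (top z 85). The bracket's round 14 mm hole sits loose on it: the bracket can turn and be lifted about 25 mm, but not come off.
- rail (a joint): Slide of the blue rail block, m: 0 = fully home, 0.135 = fully drawn back (towards rack +y). Friction of about 6 N: it stays where it is left. Block at home: rack y +22 to +90, 74 mm wide, top z 45.5. Starts home, held by the bracket.
- fin (a point): Middle of the top of the red grip fin on the rail block: 12 mm thick across the channel (rack x), 26 mm long along it, standing 32 mm above the block (top at z 78), near the edge farther from the bench (rack x +27), just outside the swing of the bracket. Moves with the rail.
- stud (a point): Foot of the upright steel stud on the rail block's top (z 46): 9 mm thick, domed, 14 mm high, on the channel's centre line (rack x 0), 37 mm nearer the end stop than the fin. At home it is 85 mm from the pivot bolt in the rack's +x direction.
- follower (a joint): Spring follower, m: 0 = fully sprung out ahead of the rail block, growing to 0.114 as it is pushed back into the block. The spring pushes it towards the end stop with 2 to 3 N.
- follower_face (a point): Middle of the front face (towards the end stop) of the black follower plate, 52 mm wide, top z 44. With follower at 0 it is 102 mm from the end stop when the rail is home, 237 mm when fully drawn back. Two thin rods join the plate to the block.
- bracket: Loose slotted steel bracket, plate 116 x 32 x 5 mm, lying on the bench with its hole round the pivot bolt. Origin: centre of the hole, underside; +x along the plate to the slot; plate spans x -15 to +101. Starts locked: its x along the rack's x, slot over the stud. Turned about 1.1 to 1.7 rad counter-clockwise (from above) it lies clear, on the bench.
- slot (a point): Centre of the bracket's slot, underside, 85 mm from the hole; the slot is 24 mm long along the plate and 14 mm wide, right through.
- grip_tab (a point): Middle of the top of the bracket's red upright grip tab: 40 mm from the hole along the plate, 10 mm thick across the plate, 26 mm long along it, top 33 mm above the plate's upper face.
- sauce_pot_1: Lidded clear portion pot with red sauce, 36 mm tall, lid rim 53 mm across in the top 6 mm, body tapering below. 35 to 70 g. Origin: centre of the underside, z up. 2 to 4 of the four pots are present.
- sauce_pot_2: Lidded clear portion pot with brown sauce, 36 mm tall, lid rim 53 mm across in the top 6 mm, body tapering below. 35 to 70 g. Origin: centre of the underside, z up. 2 to 4 of the four pots are present.
- sauce_pot_3: Lidded clear portion pot with red sauce, 36 mm tall, lid rim 53 mm across in the top 6 mm, body tapering below. 35 to 70 g. Origin: centre of the underside, z up. 2 to 4 of the four pots are present.
- sauce_pot_4: Lidded clear portion pot with green sauce, 36 mm tall, lid rim 53 mm across in the top 6 mm, body tapering below. 35 to 70 g. Origin: centre of the underside, z up. 2 to 4 of the four pots are present.
- salt_shaker: Glass salt shaker with grey top, 44 x 44 x 90 mm. Origin centre of the underside. A bystander.
- timer: Red and white kitchen timer, 62 x 62 x 40 mm. Origin centre of the underside. A bystander.
- chilli_jar: Jar with yellow lid, 65 x 65 x 94 mm. Origin centre of the underside. A bystander.
Not all that is in view belongs to the job. What is shaped like the sauce_pot_4 but turquoise or yellow is not meant.

How it is judged:
On the way, in this order (a step that is already met when the one before it is completed fails the run):
1. with the bracket off, the rail is drawn fully back (value of joint rail above 0.115 m), for 0.2 s.
2. every pot stands upright in the channel between the end stop and the follower (x of sauce_pot_1 in the frame of rack between -0.012 and 0.012 m and y of each of sauce_pot_1, sauce_pot_2, sauce_pot_3, sauce_pot_4 in the frame of channel_start above 0.018 m and y of each of sauce_pot_1, sauce_pot_2, sauce_pot_3, sauce_pot_4 in the frame of follower_face below -0.018 m and z of each of sauce_pot_1, sauce_pot_2, sauce_pot_3, sauce_pot_4 in the frame of channel_start below 0.006 m and angle between each of sauce_pot_1, sauce_pot_2, sauce_pot_3, sauce_pot_4's own z axis and vertical below 0.1 rad and x of sauce_pot_2 in the frame of rack between -0.012 and 0.012 m and x of sauce_pot_3 in the frame of rack between -0.012 and 0.012 m and x of sauce_pot_4 in the frame of rack between -0.012 and 0.012 m), for 0.2 s.
3. the rail is pushed fully home, the follower pressing the row (all of step 2 and value of joint rail below 0.005 m and value of joint follower above 0.001 m), for 0.2 s.
4. the bracket's slot has dropped over the stud and it lies flat (value of joint rail below 0.005 m and value of joint follower above 0.001 m and z of slot in the frame of stud below 0.005 m and horizontal distance between slot and stud below 0.014 m and angle between bracket's own z axis and vertical below 0.08 rad), for 0.2 s.
At the end, for the whole second after the job is handed in: Pots upright (0.1 rad) on the channel floor, within 12 mm of its centre line, between stop and follower; rail within 5 mm of home, follower pushed in 1 mm or more; bracket flat (0.08 rad), slot centre within 14 mm of the stud and 5 mm of its foot in height; all at rest (all of step 2 and all of step 4 and linear speed of each of sauce_pot_1, sauce_pot_2, sauce_pot_3, sauce_pot_4, bracket below 0.02 m/s); the robot touches nothing.
It fails at once if the salt shaker is moved more than 4 cm (distance of salt_shaker from where it was at the start of the episode above 0.04 m).
It fails at once if the timer is moved more than 4 cm (distance of timer from where it was at the start of the episode above 0.04 m).
It fails at once if the chilli jar is moved more than 4 cm (distance of chilli_jar from where it was at the start of the episode above 0.04 m).
Of sauce_pot_1, sauce_pot_2, sauce_pot_3, sauce_pot_4 only 2 to 4 are there at a start; the rules pass over those that are not, and their reading is None.
At some moment in a run one of sauce_pot_1, sauce_pot_2, sauce_pot_3, sauce_pot_4 may be knocked a few centimetres aside while the robot is not near it.
Once in a run the grip may slacken for a moment while it holds something.
It also fails if it takes over 210 s, if anything falls off the work surface, if the arm or the gripper's body presses on something with over 40 N, if the wrist force passes 120 N, or if a joint passes its speed limit or range.

### The arm

A 6-joint arm with a two-finger parallel gripper is mounted at the origin on a cart in front of the work surface, level with it; the furniture and walls round the work are solid. World frame = base frame: x ahead of the robot, y to its left, z up, the work surface at z = 0. Lengths are in m, angles in rad, forces in N, time in s.
With the tool pointing down it reaches from about 0.275 to 0.875 m from the base axis. Payload 12.5 kg.
Tool frame: the origin (TCP) lies on the centre line of the jaws, within the pads' length; the fingertips stand r.finger_overhang ahead of it and the grasp point (between the pads) lies 3 mm ahead of it (r.finger_overhang is the distance from the TCP to the fingertips, in m); z points along the fingers, y is the line along which they close (so a half turn about z gives the same grasp; the last joint's range is limited). The gripper opens to 85 mm and grips with 20 to 120 N. Pads are 22 mm wide; open, the fingers measure 114 mm over their backs; the gripper's body (76 mm by 85 mm) begins 54 mm behind the grasp point. The pads swing forward as they close: fully open they stand 13 mm farther back than shut.
Start: joints at [-1.301, 0.351, 1.652, -0, 1.139, -0.085], TCP at [0.191, -0.516, 0.253] pointing down, gripper open.
Joint ranges: [-2.75, 2.75], [-0.79, 2.1], [0.01, 2.65], [-1.57, 4.71], [0.07, 3.14], [-2.87, 2.87]. Speed limits (rad/s): [2.22, 2.22, 2.79, 3.14, 3.14, 3.14].

### API

Orientations are given as a unit quaternion [x, y, z, w].
In Python, from cell import r, optics gives the robot as it stands. The module is installed in compiled form; this text tells all that it offers. Calls block until the motion is done:
- r.move_to(position, orientation): joint-space move of the TCP to a pose.
- r.move_linear(position, rot=None, vel=0.15): straight line of the TCP; rot=None keeps the orientation; vel is the mean speed in m/s.
- r.set_joints(angles): joint-space move.
- r.set_gripper(opening, squeeze=None): opening from 0.0 (shut) to 1.0 (fully open); squeeze is the grip in N (None keeps the last); returns when the fingers have stopped.
- r.sleep(seconds).
- r.inverse_kinematics(position, orientation): joint angles nearest the present ones, or None.
- optics.get_image(name): name is "side" or "top" or "wrist"; returns a dict with "pixels" (420x560x3 uint8, red, green, blue), "depth" (420x560 float32, m along the optical axis (not along the pixel's ray), 0 where there is no reading), "fx", "fy", "cx", "cy" (pixels), "camera_from_world" (4x4, takes a point from world to camera coordinates); the wrist camera has in their place "mount" (4x4, takes a point from camera to tool coordinates, whose origin is the TCP and whose axes are the flange's). Camera axes: x right, y down, z forward; pixel columns grow to the right and rows downward; lengths in m; the calibration is good to about 2 mm. A picture is of the moment at which its call begins: read the wrist's pose just before it.
A pose or a line that the arm cannot do raises r.PlanningError and nothing moves.
- r.hand_in(): hands the job in; it is judged then, once.
Readings, each from a call of its own:
- r.current_t(): time.
- r.current_q(): joint angles.
- r.current_qvel(): joint speeds.
- r.current_effort(): joint torques, N m.
- r.current_tool_pos(): TCP position.
- r.current_ee_rot(): TCP orientation.
- r.current_contact_force(): force on the tool from outside, world axes, zero at the start.
- r.current_torque(): the same for the moment, N m.
- r.current_opening(): opening from 0.0 (shut) to 1.0 (fully open).
- r.current_finger_force(): force on a finger pad.
Only numpy, scipy, OpenCV 4.12 (cv2) and the standard library are available. Lean on these libraries where they do the work, as an engineer would, in place of code of your own. Each camera call takes 0.05 s, during which the arm holds its last target. There are 200 camera calls.

## Working session

There is one attempt and no reset: what is moved stays moved. The work goes in short steps, each a Python script; the robot and the scene stay as the last script left them, time stands still between calls to the robot, and variables do not carry over. Pictures are saved under pics/ and viewed, at most 14 in all, crops included, and the job is handed in when it is done.

```bash
mkdir -p pics; python3 - <<'E'
from cell import r, optics
import cv2, numpy as np
for n in ("top","side"):
    d=optics.get_image(n)
    cv2.imwrite(f"pics/{n}0.png",cv2.resize(d["pixels"][:,:,::-1],(784,588)))
    print(n,d["fx"],d["fy"],d["cx"],d["cy"]);print(np.round(d["camera_from_world"],3))
    np.savez(f"{n}0.npz",**d)
print(r.finger_overhang,r.current_t(),r.current_ee_rot(),r.current_opening())
E
```

```text
top 473.4059423934478 473.4059423934478 283.48697739119024 214.71093275744474
[[-0.01  -1.    -0.008  0.017]
 [-0.997  0.011 -0.072  0.524]
 [ 0.072  0.007 -0.997  1.278]
 [ 0.     0.     0.     1.   ]]
side 468.67623183409427 468.67623183409427 284.3927989690244 206.90734757949488
[[-0.999  0.033 -0.007  0.538]
 [ 0.021  0.45  -0.893  0.042]
 [-0.027 -0.893 -0.45   1.494]
 [ 0.     0.     0.     1.   ]]
0.022 0.1 [ 9.84302250e-01  1.76490239e-01 -4.23845845e-05 -5.24355406e-04] 1.00062343784485
```

View pics/top0.png

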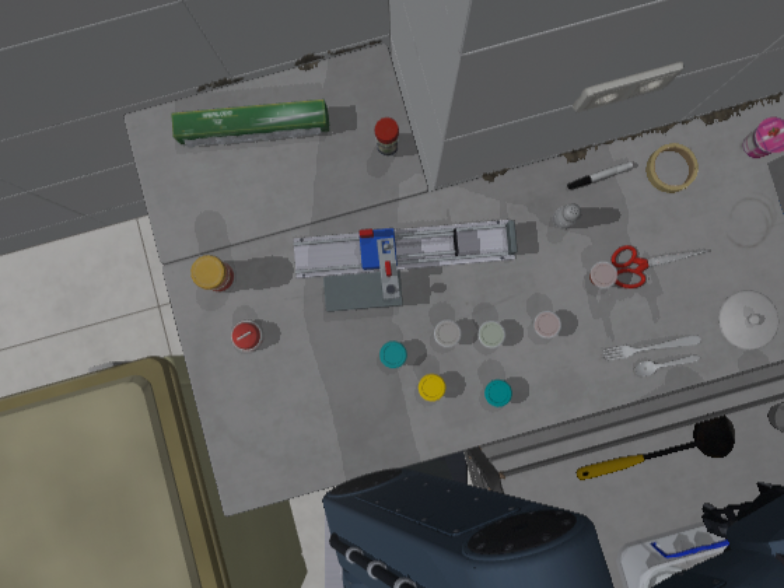

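View pics/side0.png

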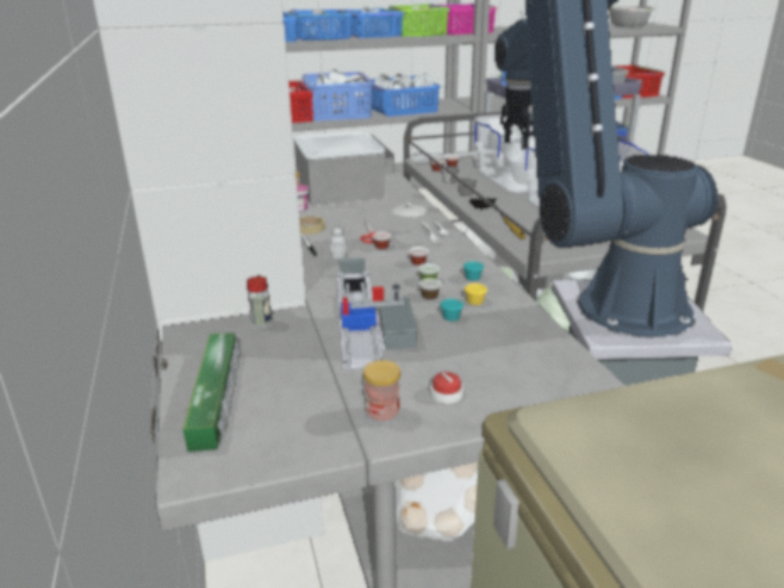

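Top view (784-px scale) shows the four pots at brown (447,333), green (491,334), red (546,324) and red (603,274). The teal and yellow ones are decoys. The rack runs from the stop at (512,237) to about (296,258), with the fin at (367,233) and the tab at (389,268). The side view confirms the layout. Next I'll get coarse positions and a wrist view.

```bash
cat > h.py <<'E'
from cell import r, optics
import cv2, numpy as np
from scipy.spatial.transform import Rotation as R
def down(yaw):
    """tool pointing down, closing axis (tool y) at angle yaw in world (mod pi)"""
    return R.from_matrix(np.array([[np.sin(yaw),np.cos(yaw),0],[-np.cos(yaw),np.sin(yaw),0],[0,0,-1.]])).as_quat()
def shot(name):
    if name=="wrist":
        T=np.eye(4);T[:3,3]=r.current_tool_pos();T[:3,:3]=R.from_quat(r.current_ee_rot()).as_matrix()
        d=optics.get_image(name);d["W"]=T@d["mount"]
    else:
        d=optics.get_image(name);d["W"]=np.linalg.inv(d["camera_from_world"])
    return d
def ray(d,uv,z):
    """pixels onto plane of height z"""
    uv=np.atleast_2d(uv).astype(float);W=d["W"]
    v=np.c_[(uv[:,0]-d["cx"])/d["fx"],(uv[:,1]-d["cy"])/d["fy"],np.ones(len(uv))]@W[:3,:3].T
    return W[:3,3]+v*((z-W[2,3])/v[:,2])[:,None]
def project(d,p):
    c=np.linalg.inv(d["W"])@np.r_[p,1]
    return np.array([d["fx"]*c[0]/c[2]+d["cx"],d["fy"]*c[1]/c[2]+d["cy"]])
def mask(d,lo,hi):
    return cv2.inRange(cv2.cvtColor(d["pixels"],cv2.COLOR_RGB2HSV),np.array(lo),np.array(hi))
def red(d,s=150,v=80): return mask(d,(0,s,v),(8,255,255))|mask(d,(172,s,v),(180,255,255))
def blobs(m,amin=20):
    n,_,st,c=cv2.connectedComponentsWithStats(m)
    return [(c[i],st[i]) for i in range(1,n) if st[i,4]>=amin]
def save(d,n): cv2.imwrite(f"pics/{n}.png",cv2.resize(d["pixels"][:,:,::-1],(784,588)))
E
python3 - <<'E'
from h import *
d=dict(np.load("top0.npz"));d["W"]=np.linalg.inv(d["camera_from_world"])
for c,s in blobs(red(d),15): print("red",c.round(1),s[2:],ray(d,c,.08).round(3))
for c,s in blobs(mask(d,(105,150,60),(130,255,255)),60): print("blue",c.round(1),s[2:],ray(d,c,.045).round(3))
for n,p in dict(brown=(447,333),green=(491,334),red1=(546,324),red2=(603,274)).items():
    print(n,ray(d,np.array(p)/1.4,.036).round(3))
print("stop",ray(d,np.array((512,237))/1.4,.044).round(3),"bystanders",ray(d,np.array([(568,215),(246,336),(210,270)])/1.4,.05).round(3))
w=shot("wrist");print(w["mount"].round(3),w["fx"],w["cx"],w["cy"])
E
```

```text
red [275.4  92.2] [ 16  17 213] [[0.847 0.029 0.08 ]]
red [260.9 165.7] [ 9  5 37] [[0.649 0.069 0.08 ]]
red [450.6 190.2] [ 26  30 282] [[ 0.579 -0.426  0.08 ]]
red [276.7 191.3] [ 4 10 33] [[0.581 0.028 0.08 ]]
red [174.4 239.4] [ 17  18 196] [[0.458 0.296 0.08 ]]
blue [266.3 176.9] [ 25  29 363] [[0.625 0.057 0.045]]
blue [495.1 392.1] [ 56  14 161] [[ 0.053 -0.535  0.045]]
brown [[ 0.459 -0.084  0.036]]
green [[ 0.456 -0.169  0.036]]
red1 [[ 0.474 -0.275  0.036]]
red2 [[ 0.57  -0.387  0.036]]
stop [[ 0.643 -0.212  0.044]] bystanders [[ 0.683 -0.32   0.05 ]
 [ 0.457  0.3    0.05 ]
 [ 0.584  0.37   0.05 ]]
[[ 0.    -0.948 -0.319  0.081]
 [ 1.     0.    -0.    -0.   ]
 [ 0.    -0.319  0.948 -0.12 ]
 [ 0.     0.     0.     1.   ]] 300.7877875367054 280.6107655266547 206.44616108660256
```

```bash
sed -i 's/\[np.sin(yaw),np.cos(yaw),0\],\[-np.cos(yaw)/[-np.sin(yaw),np.cos(yaw),0],[np.cos(yaw)/' h.py
python3 - <<'E'
from h import *
r.move_to([.58,-.02,.33],down(0.08))
w=shot("wrist");save(w,"w1");np.savez("w1.npz",**w)
for c,s in blobs(red(w),40): print("red",c.round(1),s,ray(w,c,.08).round(3))
for c,s in blobs(mask(w,(105,150,60),(130,255,255)),60): print("blue",c.round(1),s,ray(w,c,.045).round(3))
print(r.current_q(),r.current_t(),r.current_contact_force())
E
```

```text
red [345.7 101.9] [339  91  14  23 292] [[0.648 0.07  0.08 ]]
red [286.4 132.6] [276 128  22  10 209] [[0.582 0.03  0.08 ]]
red [506.5 151.6] [ 481  132   52   41 1609] [[0.853 0.029 0.08 ]]
red [210.3 296.9] [200 293  20  11 107] [[ 0.492 -0.209  0.08 ]]
red [260.4 352.7] [250 348  21  12 146] [[ 0.57  -0.305  0.08 ]]
blue [321.5 109.6] [ 292   90   57   55 1703] [[0.625 0.06  0.045]]
blue [321.2 129. ] [312 125  18  11  83] [[0.628 0.036 0.045]]
[-1.15987497e-01  3.41913157e-01  1.47225173e+00 -1.35202000e-04
  1.32760281e+00 -1.94658693e-01] 2.4667 [0.18627494 0.04067539 0.14502415]
```

View pics/w1.png

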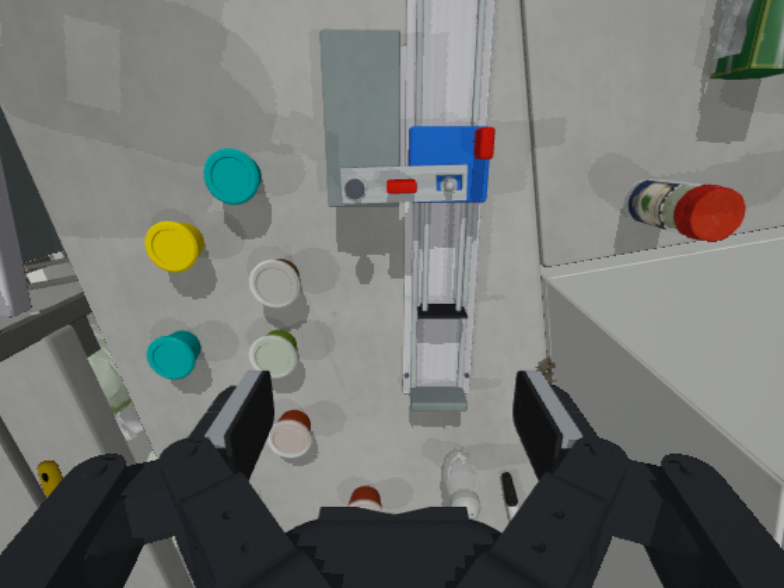

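The wrist view (784 scale) shows the bolt at (354,188), tab (401,186), stud (450,184), fin (485,143), bench corners (320,30) and (328,207), block corners (410,127) and (488,202), follower (442,311) and stop (438,395). I'll fit the rack pose from these.

```bash
cat >> h.py <<'E'
def fit(P,Q):
    """2D rigid: rack P -> world Q; returns origin, yaw, residuals"""
    a,b=P-P.mean(0),Q-Q.mean(0)
    yaw=np.arctan2((a[:,0]*b[:,1]-a[:,1]*b[:,0]).sum(),(a*b).sum())
    M=np.array([[np.cos(yaw),-np.sin(yaw)],[np.sin(yaw),np.cos(yaw)]])
    o=Q.mean(0)-M@P.mean(0)
    return o,yaw,Q-(P@M.T+o)
E
python3 - <<'E'
from h import *
w=dict(np.load("w1.npz"))
pts=[((-85,38),85,(354,188)),((-45,38),84,(286.4*1.4,132.6*1.4)),((0,38),60,(450,184)),((27,75),78,(345.7*1.4,101.9*1.4)),
((-114,166),46,(320,30)),((-114,18),46,(328,207)),((-37,90),45.5,(410,127)),((37,22),45.5,(488,202)),((-26,-98),44,(417,305)),((26,-98),44,(467,305))]
P=np.array([p[0] for p in pts])/1e3
Q=np.array([ray(w,np.array(p[2])/1.4,p[1]/1e3)[0,:2] for p in pts])
o,yaw,res=fit(P,Q);print(o.round(4),yaw,(res*1e3).round(1))
c,s=np.cos(yaw),np.sin(yaw);M=np.array([[c,-s],[s,c]])
# yaw from stop/rail lines
print("stop in rack",((ray(w,np.array([(411,389),(466,389)])/1.4,.044)[:,:2]-o)@M*1e3).round(1))
g=cv2.cvtColor(w["pixels"],cv2.COLOR_RGB2GRAY)
L=cv2.createLineSegmentDetector().detect(g)[0][:,0]
for l in L:
    a=ray(w,l.reshape(2,2),.014)[:,:2];b=(a-o)@M;v=b[1]-b[0]
    if np.linalg.norm(v)>.06 and abs(v[0])<.1*abs(v[1]) and abs(b[:,0]).max()<.06: print((b*1e3).round(1).tolist(),np.round(-v[0]/v[1],4))
E
```

```text
[ 0.6299 -0.0025] 0.08931201181590488 [[ 0.7 -2. ]
 [ 0.3 -0.6]
 [ 0.1 -1.6]
 [-1.8 -4. ]
 [ 2.9 -3.6]
 [ 0.8 -2.8]
 [ 1.7 -4.5]
 [ 1.8 -3.7]
 [-3.  11.7]
 [-3.4 11.1]]
stop in rack [[ -33.8 -185.4]
 [  27.  -186. ]]
[[-43.7, 167.0], [-44.5, 52.8]] -0.0072
[[-39.8, -1.0], [-42.3, -178.7]] -0.0142
[[22.5, 89.5], [24.1, 190.9]] -0.0165
[[20.5, -96.3], [21.8, -3.4]] -0.0143
[[27.2, 190.8], [26.3, 92.5]] -0.0093
[[24.9, -21.9], [24.0, -88.2]] -0.0143
[[-31.8, 91.5], [-31.0, 191.4]] -0.0079
[[17.9, -3.4], [17.1, -76.0]] -0.011
[[-22.2, 191.3], [-23.2, 96.1]] -0.0105
[[35.6, -119.6], [36.8, -25.6]] -0.0129
[[-28.2, 190.0], [-27.7, 128.1]] 0.0083
```

```bash
python3 - <<'E'
from h import *
w=dict(np.load("w1.npz"))
pts=[((-85,38),85,(354,188)),((-45,38),84,(286.4*1.4,132.6*1.4)),((0,38),60,(450,184)),((27,75),78,(345.7*1.4,101.9*1.4)),
((-114,166),46,(320,30)),((-114,18),46,(328,207)),((-37,90),45.5,(410,127)),((37,22),45.5,(488,202)),((-26,-98),44,(417,318)),((26,-98),44,(467,318))]
P=np.array([p[0] for p in pts])/1e3
Q=np.array([ray(w,np.array(p[2])/1.4,p[1]/1e3)[0,:2] for p in pts])
o,yaw,res=fit(P,Q);print(o.round(4),yaw,(res*1e3).round(1).tolist())
yaw=.078;c,s=np.cos(yaw),np.sin(yaw);M=np.array([[c,-s],[s,c]]);o=(Q-P@M.T).mean(0);print(o,((Q-P@M.T-o)*1e3).round(1).tolist())
print("stop",((ray(w,np.array([(411,411),(466,410)])/1.4,.044)[:,:2]-o)@M*1e3).round(1))
E
```

```text
[ 0.63   -0.0058] 0.07927863390403003 [[0.3, 0.3], [-0.1, 2.2], [-0.4, 1.6], [-2.6, -0.6], [1.2, -1.6], [0.6, -0.7], [0.8, -1.7], [1.4, -0.1], [-0.7, 0.3], [-0.6, 0.3]]
[ 0.62996686 -0.00580717] [[0.3, 0.3], [-0.1, 2.2], [-0.4, 1.6], [-2.7, -0.5], [1.1, -1.7], [0.6, -0.8], [0.7, -1.7], [1.5, -0.0], [-0.5, 0.3], [-0.4, 0.4]]
stop [[ -31.1 -210.9]
 [  30.9 -209.5]]
```

```bash
cat >> h.py <<'E'
O=np.array([.6300,-.0055]);YAW=.079
MR=np.array([[np.cos(YAW),-np.sin(YAW)],[np.sin(YAW),np.cos(YAW)]])
def rk(x,y,z): return np.r_[MR@(np.array([x,y])/1e3)+O,z/1e3]      # rack mm -> world m
def torack(p): return (np.atleast_2d(p)[:,:2]-O)@MR*1e3
def tab(a,z): return rk(-85+40*np.cos(a),38+40*np.sin(a),z),down(YAW-np.pi/2+a)
def lin(p,q=None,v=.15): r.move_linear(list(p),None if q is None else list(q),v)
def st(*l): print(*l,"t",round(r.current_t(),1),"open",round(r.current_opening(),3),"ff",np.round(r.current_finger_force(),1),"F",np.round(r.current_contact_force(),1),"z",round(r.current_tool_pos()[2],4))
E
python3 - <<'E'
from h import *
p,q=tab(0,150);r.move_to(p,q);r.set_gripper(.5,60)
lin(tab(0,77)[0]);st("at tab");r.set_gripper(0,60);st("gripped")
lin(tab(0,96)[0],v=.05);st("lifted")
w=shot("wrist");save(w,"w2")
E
```

```text
at tab t 5.1 open 0.498 ff 0.0 F [-0.3 -0.3 -0.3] z 0.0776
gripped t 5.5 open 0.105 ff 58.7 F [-0.7  0.7  6.9] z 0.078
lifted t 6.0 open 0.107 ff 58.4 F [ 0.5  0.5 -0.4] z 0.0962
```

View pics/w2.png

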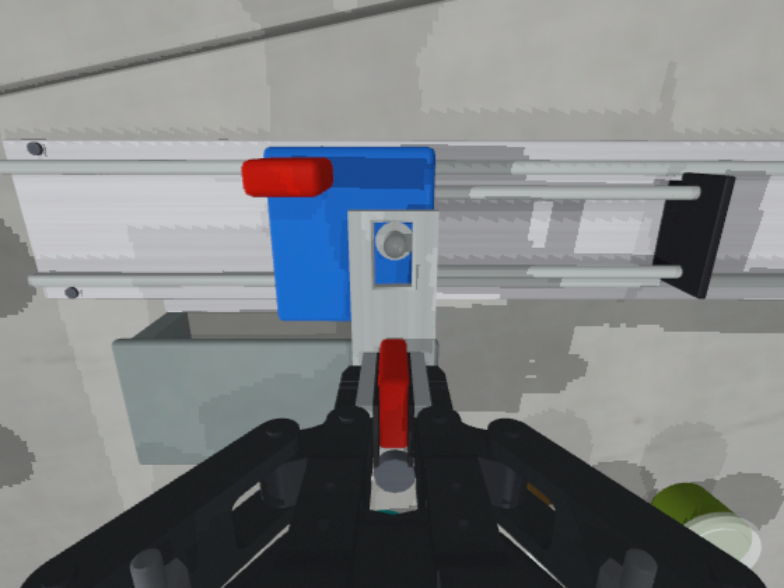

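The picture shows the tab held at (393,390) and the plate raised, with its slot around the stud top at (395,240). Next I'll swing it round.

```bash
python3 - <<'E'
from h import *
lin(tab(0,98)[0],v=.05)
for a in np.arange(.1,1.41,.1):
    lin(*tab(a,98),v=.06)
    f=r.current_contact_force()
    if np.linalg.norm(f)>20: st("force",a);break
st("swung")
lin(tab(a,79)[0],v=.05);st("down")
r.set_gripper(.45);lin(tab(a,170)[0]);st("up")
w=shot("wrist");save(w,"w3");np.savez("w3.npz",**w)
E
```

```text
swung t 9.8 open 0.102 ff 58.4 F [-0.2 -1.2 -2.1] z 0.098
down t 10.3 open 0.104 ff 58.8 F [-0.7  0.3 -0.9] z 0.0784
up t 11.5 open 0.449 ff 0.0 F [-0.6 -0.8 -0.8] z 0.1693
```

View pics/w3.png

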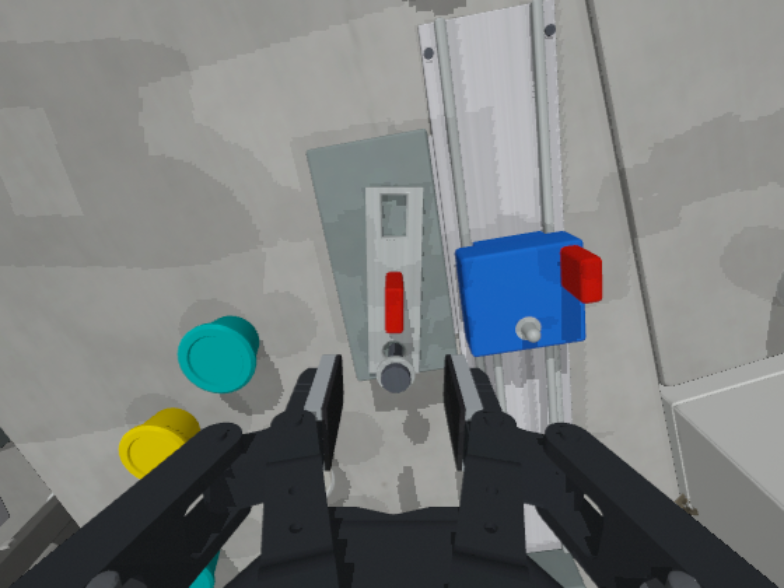

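The bracket lies flat on the bench: tab at (394,300), slot at (394,215). The stud is free at (528,328). Now I'll draw the rail back.

```bash
python3 - <<'E'
from h import *
q=down(YAW)
r.move_to(rk(26,75,150),q);lin(rk(26,75,71));st("at fin")
r.set_gripper(0,60);st("grip")
for y in (130,132,134,136):
    lin(rk(26,75+y,71),v=.08);st(y)
    if np.linalg.norm(r.current_contact_force()[:2])>15:break
r.set_gripper(.45);st("rel");lin(rk(26,75+y,250))
r.move_to(rk(-90,-60,330),q)
w=shot("wrist");save(w,"w4");np.savez("w4.npz",**w)
for c,s in blobs(red(w),40): print("red",c.round(1),s,torack(ray(w,c,.078)).round(0))
for c,s in blobs(mask(w,(105,150,60),(130,255,255)),60): print("blue",c.round(1),s,torack(ray(w,c,.045)).round(0))
E
```

```text
at fin t 12.7 open 0.448 ff 0.0 F [ 0.7 -0.7  1.1] z 0.072
grip t 13.0 open 0.127 ff 62.3 F [6.2 1.1 0.7] z 0.0725
130 t 14.8 open 0.132 ff 62.1 F [ 6.8 -2.8 -0. ] z 0.0725
132 t 15.1 open 0.128 ff 62.2 F [ 8.7 -3.3  0.5] z 0.0725
134 t 15.3 open 0.128 ff 62.2 F [ 7.9 -3.4  0.8] z 0.0725
136 t 15.6 open 0.13 ff 62.3 F [ 6.5 -6.3  1.6] z 0.0725
rel t 15.9 open 0.45 ff 0.0 F [0.8 0.1 1. ] z 0.0711
red [290.9  53.8] [286  40  12  29 236] [[-79.  77.]]
red [543.9 108.8] [ 523   88   37   43 1218] [[219.  19.]]
red [281.  331.5] [271 327  22  11 143] [[ -90. -302.]]
red [304.  353.2] [297 347  14  15  84] [[ -54. -344.]]
```

View pics/w4.png

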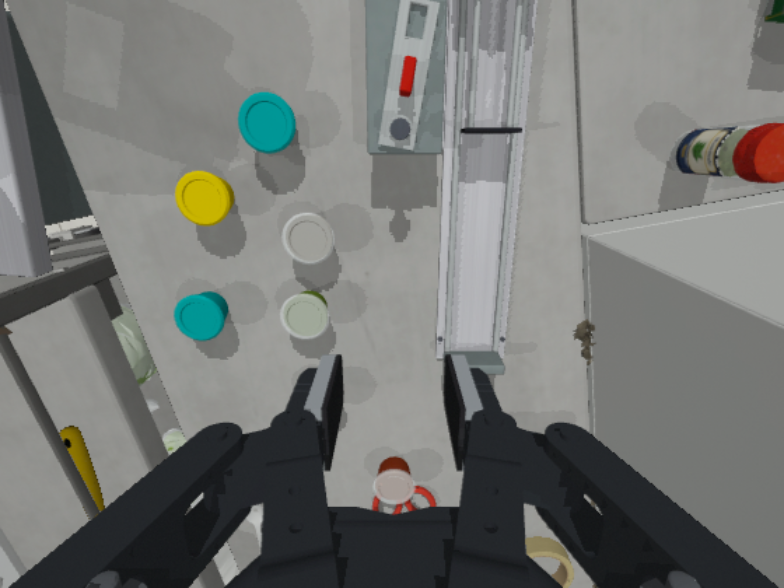

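The follower plate is at (490,130), so the rail is fully back. Brown is at (308,238), green (305,316) and the far red (394,480). I'll locate the lids from depth, with top and wrist as independent views.

```bash
cat >> h.py <<'E'
def lids(d,zlo=.030,zhi=.042,amin=60):
    """unsaturated blobs (not teal/yellow) whose depth puts them at lid-top height: world xy, mean z, extents"""
    v,u=np.indices(d["depth"].shape);D=d["depth"]
    X=np.stack([(u-d["cx"])/d["fx"]*D,(v-d["cy"])/d["fy"]*D,D],-1)@d["W"][:3,:3].T+d["W"][:3,3]
    S=cv2.cvtColor(d["pixels"],cv2.COLOR_RGB2HSV)[...,1]
    m=((X[...,2]>zlo)&(X[...,2]<zhi)&(D>0)&(S<90)).astype(np.uint8)
    m=cv2.morphologyEx(m,cv2.MORPH_OPEN,np.ones((3,3),np.uint8))
    n,L,s,_=cv2.connectedComponentsWithStats(m);out=[]
    for i in range(1,n):
        if s[i,4]<amin: continue
        p=X[L==i];lo,hi=np.percentile(p[:,:2],[1,99],axis=0)
        if .035<(hi-lo).min() and (hi-lo).max()<.07: out.append((*((lo+hi)/2),np.median(p[:,2]),*(hi-lo)))
    return np.array(out)
E
python3 - <<'E'
from h import *
w=dict(np.load("w4.npz"));print(lids(w).round(3))
print("px",ray(w,np.array([(308,238),(305,316),(394,487)])/1.4,.036).round(3))
print(lids(shot("top")).round(3))
E
```

```text
[[ 0.46  -0.082  0.035  0.049  0.049]
 [ 0.458 -0.167  0.035  0.049  0.048]
 [ 0.57  -0.385  0.035  0.048  0.048]]
px [[ 0.461 -0.082  0.036]
 [ 0.459 -0.166  0.036]
 [ 0.571 -0.385  0.036]]
[[ 0.569 -0.389  0.035  0.049  0.048]
 [ 0.477 -0.277  0.035  0.046  0.05 ]]
```

```bash
cat >> h.py <<'E'
Q0=down(YAW)
def pick(exp,tol=.09):
    r.set_gripper(.88,45)
    r.move_to([*exp,.20],Q0)
    L=lids(shot("wrist"))
    if len(L)==0: print("no lids");return False
    d=np.hypot(*(L[:,:2]-exp).T);i=d.argmin()
    if d[i]>tol: print("none near",L.round(3));return False
    p=L[i,:2];print("lid",L[i].round(3))
    lin([*p,.20],v=.3);lin([*p,.032],v=.2)
    r.set_gripper(.3,45);st("grip")
    lin([*p,.16],v=.25);st("lift")
    return .45<r.current_opening()<.75
def place(y):
    r.move_to(rk(0,y,160),Q0)
    if not .45<r.current_opening()<.75: st("lost");return False
    lin(rk(0,y,60),v=.25);lin(rk(0,y,39),v=.06);st("low")
    r.set_gripper(.8);lin(rk(0,y,200),v=.3)
    L=lids(shot("wrist"),.034,.050);print("placed (rack)",[(*torack(l[:2])[0].round(1),l[2].round(3)) for l in L if abs(torack(l[:2])[0,0])<30]);return True
E
python3 - <<'E'
from h import *
print(pick(np.array([.570,-.386])) and place(-172))
E
```

```text
lid [ 0.57  -0.387  0.035  0.049  0.049]
grip t 21.9 open 0.595 ff 45.4 F [-1.   1.3  7.2] z 0.0338
lift t 22.6 open 0.599 ff 46.9 F [-0.2  0.1 -1.2] z 0.1587
low t 24.5 open 0.598 ff 47.0 F [-3.1  0.2  4.9] z 0.0392
placed (rack) [(np.float64(1.6), np.float64(-179.7), np.float64(0.041))]
True
```

```bash
python3 - <<'E'
from h import *
ok=pick(np.array([.477,-.277])) and place(-116.5);print(ok)
w=shot("wrist");save(w,"w5")
E
```

```text
lid [ 0.475 -0.275  0.035  0.049  0.049]
grip t 28.3 open 0.599 ff 45.0 F [-2.2  0.9  9.2] z 0.0334
lift t 28.9 open 0.596 ff 46.9 F [ 0.5  0.8 -1.5] z 0.1591
low t 30.9 open 0.6 ff 47.2 F [-1.5  0.6  5.6] z 0.0395
placed (rack) [(np.float64(-0.6), np.float64(-116.0), np.float64(0.041)), (np.float64(1.7), np.float64(-179.3), np.float64(0.041))]
True
```

View pics/w5.png

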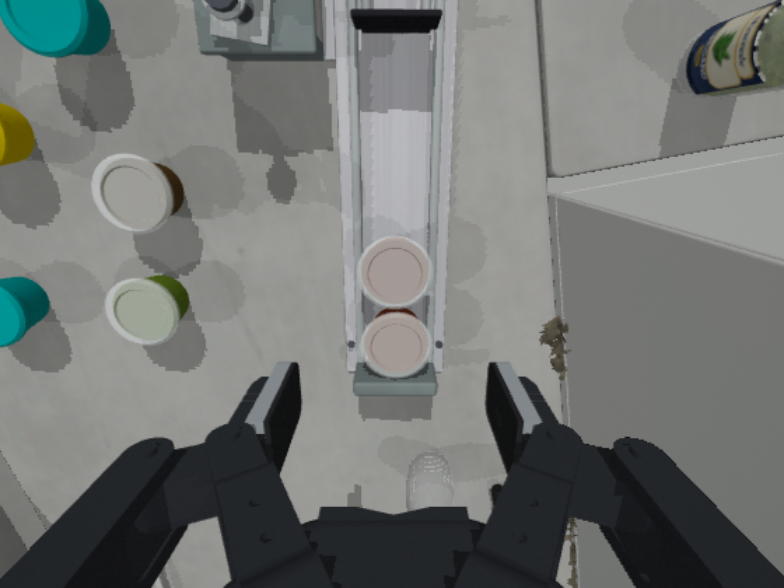

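Both pots stand centred in the channel, at (395,272) and (396,345). The first lid's offset reading was only its blob merging with the stop. On to green and brown.

```bash
python3 - <<'E'
from h import *
ok=pick(np.array([.458,-.167])) and place(-61);print(ok)
if ok:
    ok=pick(np.array([.460,-.082])) and place(-6);print(ok)
w=shot("wrist");save(w,"w6");np.savez("w6.npz",**w)
E
```

```text
lid [ 0.457 -0.168  0.035  0.049  0.049]
grip t 34.6 open 0.595 ff 44.8 F [-2.5  0.6 10.5] z 0.0333
lift t 35.3 open 0.596 ff 46.9 F [ 0.6 -0.2 -0.7] z 0.1593
low t 37.2 open 0.595 ff 47.2 F [-1.7  0.2  4.8] z 0.0394
placed (rack) [(np.float64(-0.8), np.float64(-60.8), np.float64(0.041)), (np.float64(-0.6), np.float64(-115.6), np.float64(0.041)), (np.float64(1.4), np.float64(-179.1), np.float64(0.041))]
True
lid [ 0.46  -0.083  0.035  0.049  0.049]
grip t 40.9 open 0.602 ff 44.7 F [-3.2 -0.  10.9] z 0.0333
lift t 41.5 open 0.597 ff 46.9 F [-0.6 -0.2 -1.8] z 0.1593
low t 43.3 open 0.593 ff 47.2 F [-2.5  0.2  5.2] z 0.0393
placed (rack) [(np.float64(-0.7), np.float64(-5.8), np.float64(0.041)), (np.float64(-0.6), np.float64(-60.3), np.float64(0.041)), (np.float64(-0.6), np.float64(-115.4), np.float64(0.041)), (np.float64(1.6), np.float64(-178.7), np.float64(0.041))]
True
```

View pics/w6.png

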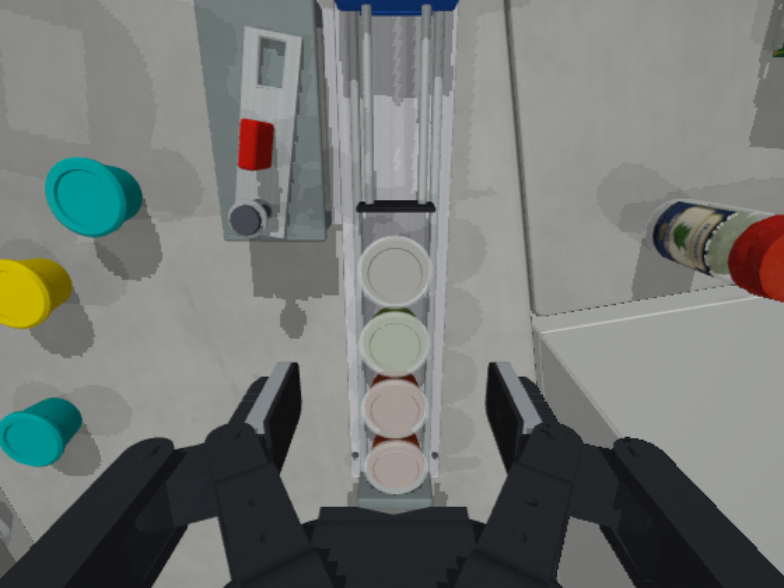

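The row of four is upright and the follower at (396,206) is clear of it. I'll push the rail home.

```bash
python3 - <<'E'
from h import *
r.set_gripper(.45,60)
r.move_to(rk(26,210,150),Q0);lin(rk(26,210,71));r.set_gripper(0,60);st("grip")
y=210
for y in (150,100,80,77,76,75,74,73,72):
    lin(rk(26,y,71),v=.07);st(y)
    f=MR.T@r.current_contact_force()[:2]
    if abs(f[1])>22 and y<=77:break
print(torack(r.current_tool_pos()));r.sleep(.3)
r.set_gripper(.45);lin(rk(26,y,200));st("up")
r.move_to(rk(-40,0,310),Q0)
w=shot("wrist");save(w,"w7");np.savez("w7.npz",**w)
print("lids",[(*torack(l[:2])[0].round(1),l[2].round(3)) for l in lids(w,.036,.048) if abs(torack(l[:2])[0,0])<40])
for c,s in blobs(red(w),40): print("red",c.round(1),s,torack(ray(w,c,.078)).round(0))
E
```

```text
grip t 46.8 open 0.127 ff 62.2 F [ 6.8  0.8 -0. ] z 0.0726
150 t 47.8 open 0.128 ff 62.3 F [ 5.7  3.3 -0.1] z 0.0726
100 t 48.6 open 0.125 ff 62.3 F [5.6 2.8 0.9] z 0.0726
80 t 49.1 open 0.127 ff 62.4 F [5.5 0.8 0.7] z 0.0726
77 t 49.3 open 0.128 ff 62.3 F [5.  4.8 1.2] z 0.0726
76 t 49.6 open 0.13 ff 62.3 F [6.1 7.3 1.1] z 0.0726
75 t 49.8 open 0.13 ff 62.4 F [5.  7.6 1. ] z 0.0726
74 t 50.1 open 0.129 ff 62.4 F [5.3 7.6 1.4] z 0.0726
73 t 50.3 open 0.127 ff 62.3 F [ 5.3 12.8  1.8] z 0.0726
72 t 50.6 open 0.13 ff 62.3 F [ 5.3 18.6  1.8] z 0.0726
[[27.56413307 74.85104513]]
up t 52.3 open 0.451 ff 0.0 F [-0.7  0.8  0.6] z 0.1989
lids []
red [247.1 109.7] [241  98  13  25 254] [[-78.  78.]]
red [339.5 112.5] [333 101  14  24 309] [[25. 75.]]
red [507.9 165.2] [ 481  144   54   43 1768] [[226.  16.]]
```

View pics/w7.png

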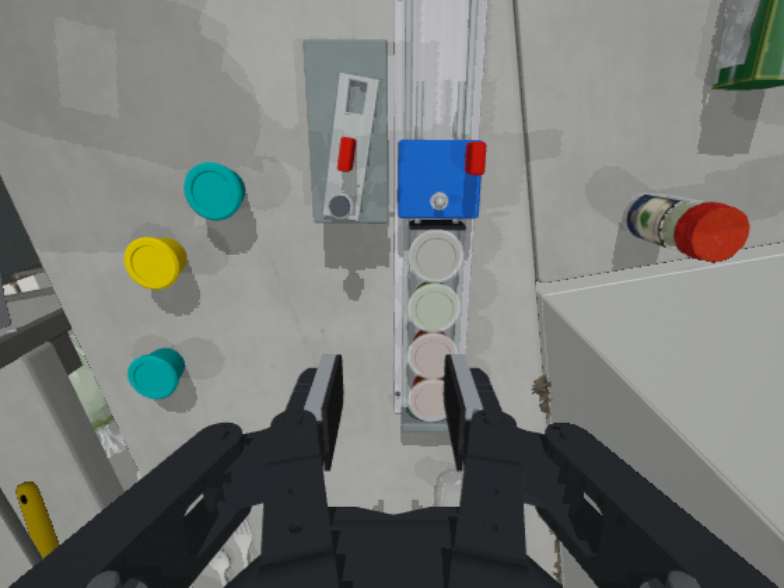

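The rail is home: fin at (476,158), and the tool stopped at rack y 74.9. The row is pressed and upright. Now the bracket goes back.

```bash
python3 - <<'E'
from h import *
a=1.4
p,q=tab(a,150);r.move_to(p,q);r.set_gripper(.45,60);lin(tab(a,78)[0]);r.set_gripper(0,60);st("grip")
lin(tab(a,98)[0],v=.05);st("lift")
for a in np.arange(1.3,-.01,-.1):
    lin(*tab(a,98),v=.06)
    if np.linalg.norm(r.current_contact_force())>20: st("force",a);break
st("swung",a)
w=shot("wrist");save(w,"w8");np.savez("w8.npz",**w)
E
```

```text
grip t 54.9 open 0.105 ff 59.4 F [-1.4 -0.2  6.2] z 0.0791
lift t 55.5 open 0.107 ff 58.4 F [ 0.  -0.2  0.1] z 0.0982
swung -1.1102230246251565e-15 t 59.0 open 0.104 ff 58.4 F [-0.5  0.7 -1.4] z 0.098
```

View pics/w8.png

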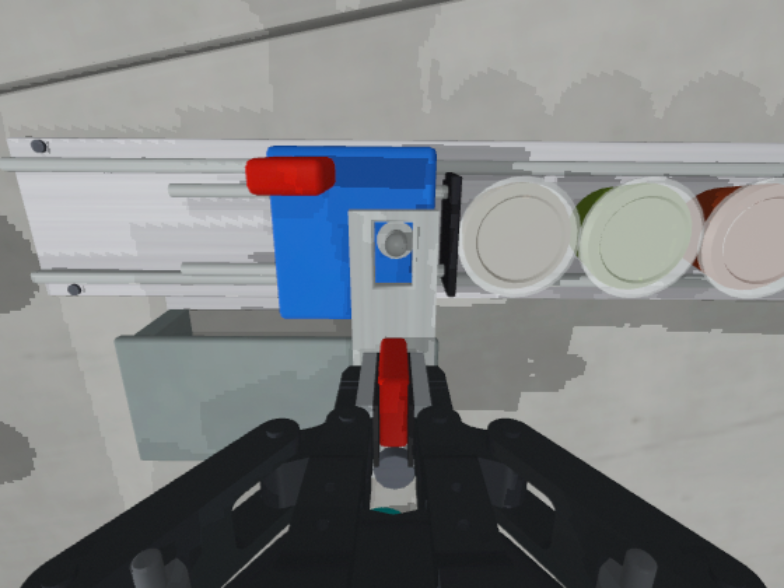

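The view matches the first lift: stud at (396,240), slot spanning 374–414. I'll lower it.

```bash
python3 - <<'E'
from h import *
for z in (92,88,84,81,79,78):
    lin(tab(0,z)[0],v=.04);f=r.current_contact_force();st(z)
    if f[2]>12: print("stuck?");break
else:
    r.set_gripper(.4);lin(tab(0,170)[0]);st("up")
    r.move_to(rk(-60,10,280),Q0);w=shot("wrist");save(w,"w9")
    L=lids(w,.034,.050)
    D=w["depth"]
    for c,s in blobs(red(w),40): print("red",c.round(1),torack(ray(w,c,.084)).round(0))
    def zat(x,y,z):
        u,v=project(w,rk(x,y,z)).round().astype(int);d=D[v,u]
        c=np.array([(u-w["cx"])/w["fx"]*d,(v-w["cy"])/w["fy"]*d,d,1]);return (w["W"]@c)[2].round(4)
    print("plate z",[zat(x,y,51) for x,y in ((-66,38),(-20,38),(-10,49),(14,38),(-10,28))])
E
```

```text
92 t 59.3 open 0.106 ff 58.4 F [-0.1  0.3  0. ] z 0.0915
88 t 59.6 open 0.107 ff 58.4 F [ 0.6 -0.3 -1.6] z 0.0877
84 t 59.8 open 0.106 ff 58.4 F [ 0.1  0.2 -1.6] z 0.0837
81 t 60.1 open 0.106 ff 58.4 F [ 0.   0.  -1.2] z 0.0808
79 t 60.3 open 0.104 ff 58.6 F [1.8 0.2 0.5] z 0.0791
78 t 60.6 open 0.107 ff 60.5 F [-2.8  0.3 11.4] z 0.079
up t 61.7 open 0.398 ff 0.0 F [ 0.3 -0.4 -0.8] z 0.1692
red [362.4 122.6] [[22. 75.]]
red [295.3 157.1] [[-46.  40.]]
red [539.8 179.7] [[218.  16.]]
plate z [np.float64(0.0517), np.float64(0.0502), np.float64(0.0518), np.float64(0.0502), np.float64(0.0504)]
```

View pics/w9.png

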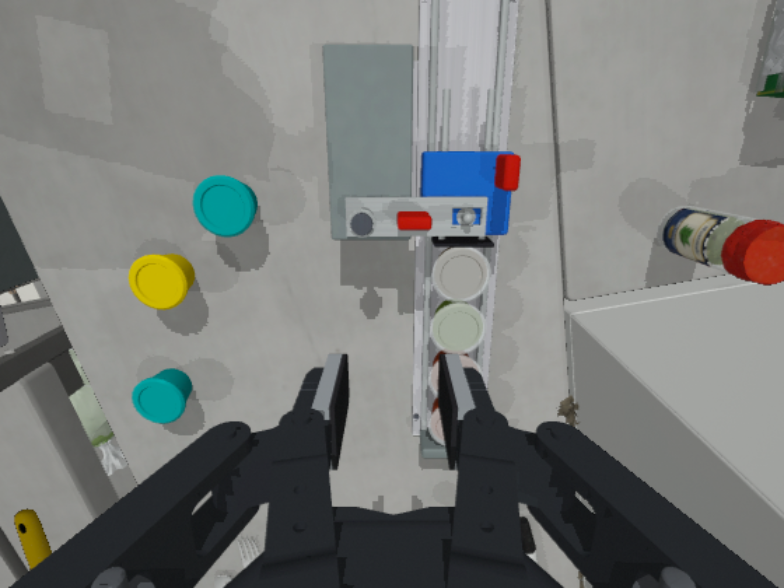

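The bracket lies flat at plate z 51 mm with the stud in its slot at (467,216). The row stands upright in the channel and the robot is clear, so I'm handing in.

```bash
python3 -c "
from h import *
print(r.hand_in(),r.current_t())"
```

```text
the job is handed in; nothing more can be done
the job is handed in; nothing more can be done
```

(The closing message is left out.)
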